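Nip up the window ring of a gas cell with a pin spanner

ROBOT

A 6-joint arm with a two-finger parallel gripper is mounted at the origin on the work surface. World frame = base frame: x ahead of the robot, y to its left, z up, the work surface at z = 0. Lengths are in m, angles in degrees, forces in N, time in s.
With the tool pointing down it reaches from about 0.3 to 0.75 m from the base axis. Payload 8.5 kg.
Tool frame: the origin (TCP) lies on the mounting face of the last link; the fingertips stand tip_extent ahead of it and the grasp point (between the pads) lies 155 mm ahead of it (tip_extent is the distance from the TCP to the fingertips, in m); z points along the fingers, y is the line along which they close (so a half turn about z gives the same grasp; the last joint's range is limited). The gripper opens to 85 mm and grips with 20 to 120 N. Pads are 22 mm wide; open, the fingers measure 114 mm over their backs; the gripper's body (76 mm by 85 mm) begins 54 mm behind the grasp point. The pads swing forward as they close: fully open they stand 13 mm farther back than shut.
Start: joints at [58.425, 21.807, 74.336, -0, 83.858, -12.336], TCP at [0.181, 0.519, 0.405] pointing down, gripper open.
Joint ranges: [-178.18, 178.18], [-50.72, 133.34], [12.68, 142.11], [-81.47, 261.47], [9.98, 163.14], [-165.26, 165.26]. Speed limits (degrees/s): [136.94, 136.94, 180, 180, 180, 180].

INTERFACE

Orientations are given as a 3x3 rotation matrix whose columns are the frame's x, y, z axes.
In Python, from rig import observe, get_image, camera_params, close_job, tip_extent gives the robot as it stands.
- The arm moves only by the shell command python3 -m creep 'ROWS' [FORCE]. ROWS is JSON, a list of rows, each an object with "jaw": the gripper's target within -1 to 1 (shut at 1, half-way at 0, fully open at -1); "travel": the shift along the world's x, y, z in mm, a list of three; "roll": the turn about the world's z in rad. A call has 1 to 12 rows; each row is the pose to reach, as a shift and turn from the pose commanded when the call began; what a row does not reach only later rows make up. A row lasts 1/10 s, in which the tool goes at most 50 mm and 8.59 degrees, less where a joint would pass 70% of its speed; a pose out of reach is approached as far as the arm can. A call with a gripper value outside its range is refused whole. The fingers move at their own pace and stop on an object; FORCE is the grip in N (left out, the last holds). Time passes only in rows, so rows that repeat a pose let the fingers close. It gives the time, the measured TCP pose, the force, the opening and the grip force at its end, in the units of the state.
- observe(): the state, without advancing time (a new reading comes with each control period).
- get_image(name): name is "side" or "top" or "wrist"; returns (picture, depth): 420x560x3 uint8, red, green, blue; 420x560 float32, m along the optical axis (not along the pixel's ray), 0 where there is no reading.
- camera_params(name): a dict with "mtx" (3x3 intrinsics, pixels), "dist_coeffs" ([k1, k2, p1, p2, k3] as OpenCV has them; the pictures are not rectified), "extrinsics" (4x4, takes a point from camera to world coordinates). Camera axes: x right, y down, z forward; pixel columns grow to the right and rows downward; lengths in m; the calibration is good to about 2 mm. A picture is of the moment at which its call begins: read the wrist's pose just before it. camera_params takes no time and is no camera call; for the wrist camera it gives the pose at the moment of the call.
- close_job(): hands the job in; it is judged then, once.
The state is a dict: "time_s": time; "q": joint angles; "qvel": joint speeds; "joint_efforts": joint torques, N m; "position": TCP position; "tool_rot": TCP orientation; "ft_force": force on the tool from outside, world axes, zero at the start; "wrist_torque": the same for the moment, N m; "grip_width": finger opening in m; "gripper_force": force on a finger pad.
Only numpy, scipy, OpenCV 4.12 (cv2) and the standard library are available. Lean on these libraries where they do the work, as an engineer would, in place of code of your own. Each camera call takes 0.05 s, during which the arm holds its last target. There are 200 camera calls.

TASK

The brass ring that holds the window of the bench-mounted gas cell is only finger tight. Take the pin spanner from its stand, feel both of its pins fully into opposite holes of the ring and, with them in, turn the ring clockwise until it is hard against its stop, never pressing or wrenching hard and keeping the spanner off the glass. Then put the spanner back upright in its stand, let go of it, and leave the other things on the bench alone.

Things in the scene. Friction and masses are not known exactly. Their poses are not given: they have to be found in the camera images.
- spanner: T-handled two-pin face spanner, about 0.25 kg, 84 mm tall, upright in its stand at the start. Origin: centre of the underside of its steel crossbar; z up the shaft, x along the crossbar. Crossbar 66 (x) x 18 (y) x 10 mm (z). Shaft 12 mm across from z 10 to 60 mm, with an 18 mm collar up to z 16. Half a turn about z makes no difference to it.
- handle (a point): centre of the spanner's black flat-sided handle, z = 69 mm in the spanner's frame; the handle is 74 mm long (spanner x), 14 mm thick (spanner y, the width to grip) and 18 mm high. Axes as the spanner's.
- pin_a (a point): tip of one steel pin, 4 mm thick, slightly chamfered, pointing 6 mm down from the crossbar's underside, at x = +23.5 mm, z = -6 mm in the spanner's frame
- pin_b (a point): tip of the other, like pin, at x = -23.5 mm, z = -6 mm in the spanner's frame
- cell: stainless gas cell, a round body 104 mm across on an aluminium plate 150 x 130 x 12 mm bolted to the bench; it never moves. Origin: under the plate's centre; z up. A needle valve with its tube stands out to 123 mm at +y, a dial gauge to 100 mm at -y, both below 85 mm. The body's top is at z = 71 mm, with screw heads to 75 mm at 42.5 mm from the axis.
- ring_centre (a point): centre of the brass ring's top face, on the cell's axis, 74 mm above the bench; axes are the cell's and do not turn with the ring. Ring 58 mm outside, 36 mm inside, flat, 3 mm proud of the body, with six round blind holes 60 degrees apart on a 23.5 mm radius, 6.5 mm wide (mouths chamfered 0.6 mm), 7.5 mm deep. A light drag (under 10 N down) does not turn it.
- ring (a joint): how far the ring is screwed in, rad, growing clockwise seen from above; starts at 0.1 to 0.4, solid stop (tight) at 0.8. Turning takes 0.17 N m at 0.1, 0.26 N m near the stop; it stays where left and its height does not change. Neither this nor the cell's axes tells where round the circle the holes lie, which differs every time: look, or feel with the pins.
- window: round glass window, 36 mm across, inside the ring; its face lies 5 mm below the ring's top. Not to be touched; it and the ring bear about 60 N from the spanner in turning, all contacts added up, but no more than about 20 N from pins pressed on the ring's face. Origin: on the bench on the cell's axis.
- stand: grey stand fixed to the bench, 104 (x) x 56 (y) x 28 mm high, with an open pocket 80 x 32 mm in its top in which the spanner's crossbar lies along the stand's x. Origin: centre of the underside.
- stand_seat (a point): centre of the pad in the stand's pocket on which the underside of the spanner's crossbar rests, 16 mm above the bench, 12 mm below the stand's rim; the pins hang free on both sides of the pad. Axes as the stand's.
- sample_bottle: amber glass jar with a white lid, 48 mm across, 85 mm tall, loose; origin under its centre
- gasket_tin: round aluminium tin, 61 mm across, 22 mm high, loose; origin under its centre
- wipes_box: cardboard box of wipes, 70 x 115 x 75 mm high, loose; origin under its centre
There are look-alikes about, which are no part of the job. What is shaped like the spanner but blue is not meant.

How it is judged (in metres and radians):
On the way, in this order (a step that is already met when the one before it is completed fails the run):
1. both pins of the spanner are at least 4.5 mm deep in holes of the ring, and the ring still has 0.15 rad or more to go (z of each of pin_a, pin_b in the frame of ring_centre below -0.0045 m and horizontal distance between pin_a and ring_centre between 0.021 and 0.026 m and horizontal distance between pin_b and ring_centre between 0.021 and 0.026 m and value of joint ring below 0.65 rad), for 0.2 s.
2. the ring is turned clockwise to within 0.03 rad of its stop with both pins still in (z of each of pin_a, pin_b in the frame of ring_centre below -0.0045 m and horizontal distance between pin_a and ring_centre between 0.021 and 0.026 m and horizontal distance between pin_b and ring_centre between 0.021 and 0.026 m and value of joint ring above 0.77 rad), for 0.1 s.
At the end, for the whole second after the job is handed in: The ring stands within 0.03 rad of its stop; the spanner rests in its stand's pocket, crossbar down on the pad (within 9 mm sideways, not more than 3 mm above it, within 0.12 rad of upright), at rest and released (value of joint ring above 0.77 rad and horizontal distance between spanner and stand_seat below 0.009 m and z of spanner in the frame of stand_seat below 0.003 m and angle between spanner's own z axis and vertical below 0.12 rad and linear speed of spanner below 0.02 m/s and contact force between the fingers and spanner below 0.1 N); the robot touches nothing.
It fails at once if the spanner presses on the ring or cell with more than 22 N before both pins are in (a tip less than 3 mm deep), or bears on it with more than 60 N in all at any time (contact force between spanner and cell above 60 N or (contact force between spanner and cell above 22 N and z of any of pin_a, pin_b in the frame of ring_centre above -0.003 m)).
It fails at once if the spanner touches the glass (contact force between spanner and window above 0.5 N).
It fails at once if the robot's fingers or arm touch the cell or its ring (contact force between any of the fingers, the arm and cell above 1 N).
It fails at once if the sample bottle, the gasket tin or the wipes box is moved more than 15 mm (distance of any of sample_bottle, gasket_tin, wipes_box from where it was at the start of the episode above 0.015 m).
It also fails if it takes over 64 s, if anything falls off the work surface, if the arm or the gripper's body presses on something with over 40 N, if the wrist force passes 120 N, or if a joint passes its speed limit or range.

## Working session

There is one attempt and no reset: what is moved stays moved. The work goes in short steps, Python scripts to look and compute and a shell command to move; the robot and the scene stay as the last step left them, time stands still between calls to the robot, and variables do not carry over. Pictures are saved under pics/ and viewed, at most 10 in all, crops included, and the job is handed in when it is done.

```bash
mkdir -p pics; cat > h.py <<'E'
import numpy as np, cv2
from rig import *
def ray(name_or_p,u,v,z):
    p=camera_params(name_or_p) if isinstance(name_or_p,str) else name_or_p
    q=cv2.undistortPoints(np.array([[[u,v]]],float),np.array(p['mtx']),np.array(p['dist_coeffs'])).ravel()
    T=np.array(p['extrinsics']); d=T[:3,:3]@[q[0],q[1],1]; o=T[:3,3]
    return o+d*(z-o[2])/d[2]
def save(n,im): cv2.imwrite('pics/'+n+'.png',cv2.cvtColor(im,cv2.COLOR_RGB2BGR))
def cloud(name,depth):
    p=camera_params(name); K=np.array(p['mtx']); h,w=depth.shape
    uv=np.stack(np.meshgrid(np.arange(w),np.arange(h)),-1).reshape(-1,1,2).astype(float)
    q=cv2.undistortPoints(uv,K,np.array(p['dist_coeffs'])).reshape(h,w,2)
    P=np.dstack([q*depth[...,None],depth]); T=np.array(p['extrinsics'])
    P=P@T[:3,:3].T+T[:3,3]; P[depth==0]=np.nan
    return P
E
python3 - <<'E'
from h import *
s=observe(); print({k:np.round(v,3).tolist() for k,v in s.items()}, tip_extent)
for n in ('top','side'):
    im,d=get_image(n); save(n+'0',im); np.save(n+'0.npy',cloud(n,d)); np.save(n+'0i.npy',im)
    print(n,np.round(np.array(camera_params(n)['extrinsics'])[:3],3).tolist())
E
```

```text
{'time_s': 0.0, 'q': [58.423, 21.842, 74.387, -0.0, 83.857, -12.337], 'qvel': [0.005, -0.03, -0.047, -0.128, -0.027, -0.005], 'joint_efforts': [0.002, -44.845, -23.129, -0.0, 0.005, 0.0], 'position': [0.181, 0.519, 0.404], 'tool_rot': [[-0.944, 0.33, -0.001], [0.33, 0.944, -0.001], [0.0, -0.001, -1.0]], 'ft_force': [-0.282, -0.573, 0.043], 'wrist_torque': [-0.006, -0.036, 0.007], 'gripper_force': 0.0, 'grip_width': 0.085} 0.1734
top [[0.026, -0.977, 0.21, 0.399], [-1.0, -0.025, 0.004, -0.022], [0.001, -0.211, -0.978, 0.939]]
side [[-0.889, -0.301, 0.345, 0.284], [-0.458, 0.613, -0.644, 0.527], [-0.018, -0.731, -0.683, 0.628]]
```

View pics/top0.png

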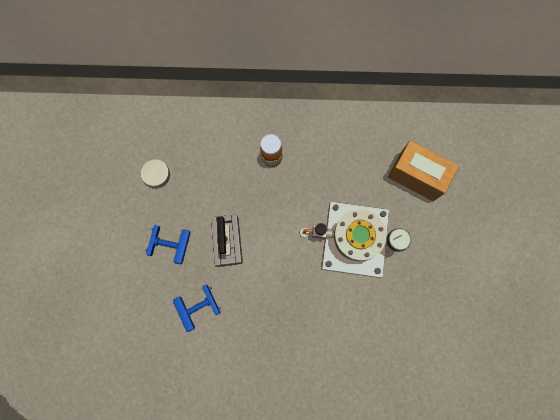

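View pics/side0.png

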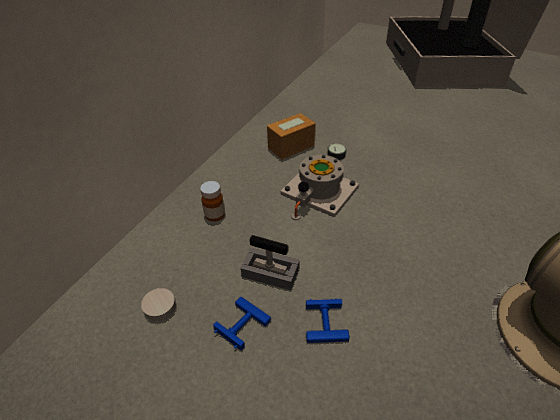

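The top view shows the spanner in its stand (handle at about (222,236)) and the cell ring at (361,235). The blue decoys are at (168,245) and (198,308). Next I measure the handle and the ring.

```bash
python3 - <<'E'
from h import *
im=np.load('top0i.npy'); P=np.load('top0.npy')
def box(m,lo=20):
    ys,xs=np.nonzero(m); return cv2.minAreaRect(np.stack([xs,ys],1).astype(np.float32)),len(xs)
g=im.max(2)
M=np.zeros(g.shape,bool); M[200:275,205:245]=1
m=M&(g<35)&(P[...,2]>0.075)&(P[...,2]<0.11)
r,n=box(m); print('handle',r,n,np.nanmedian(P[m],0))
b=cv2.boxPoints(r); w=np.array([ray('top',u,v,0.094)[:2] for u,v in b]); print(w.round(4).tolist(),w.mean(0))
# stand
m=M&(P[...,2]>0.020)&(P[...,2]<0.034); r,n=box(m); print('stand',r,n)
b=cv2.boxPoints(r); w=np.array([ray('top',u,v,0.028)[:2] for u,v in b]); print(w.round(4).tolist(),w.mean(0))
# ring
hsv=cv2.cvtColor(im,cv2.COLOR_RGB2HSV)
M[:]=0;M[200:270,325:400]=1
m=M&(hsv[...,0]>12)&(hsv[...,0]<32)&(hsv[...,1]>150)&(hsv[...,2]>90)
c,_=cv2.findContours(m.astype(np.uint8),0,1); c=max(c,key=cv2.contourArea); e=cv2.fitEllipse(c); print('ring',e,ray('top',*e[0],0.074), np.nanmedian(P[m],0))
cr=im[200:275,320:400]; save('cell',cv2.resize(cr,None,fx=7,fy=7,interpolation=2))
E
```

```text
handle ((221.2938232421875, 235.4639129638672), (35.2817497253418, 7.174410343170166), 87.39744567871094) 90 [0.52672628 0.10437427 0.09121116]
[[0.565, 0.118], [0.566, 0.1038], [0.496, 0.0968], [0.495, 0.1107]] [0.53049667 0.10730778]
stand ((225.73599243164062, 239.4775390625), (49.15851593017578, 26.878379821777344), 84.5596694946289) 807
[[0.5813, 0.1438], [0.5883, 0.0868], [0.484, 0.0719], [0.4772, 0.1276]] [0.53269276 0.10752201]
ring ((360.4681091308594, 234.2516326904297), (27.28014373779297, 27.826553344726562), 130.14625549316406) [ 0.54298691 -0.16998218  0.074     ] [ 0.54236685 -0.17092747  0.0735066 ]
```

View pics/cell.png

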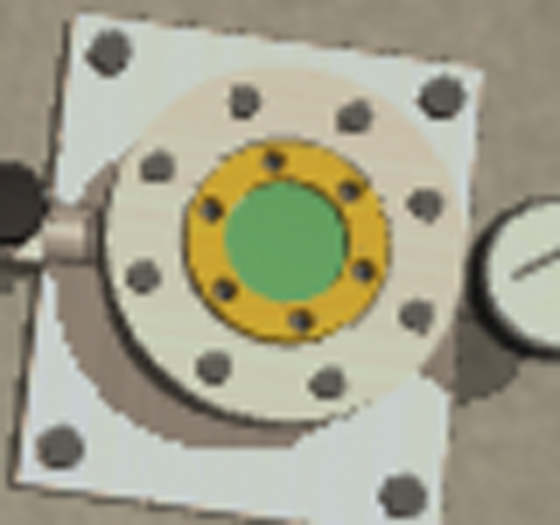

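The crop shows the six dark holes in the brass ring clearly, for example at crop (275,160), (350,190), (363,271), (302,320), (224,290) and (211,210). I'll move over the spanner and refine with the wrist camera.

```bash
python3 -m creep '[{"jaw":-1,"travel":[350,-412,0],"roll":0.48},{"jaw":-1,"travel":[350,-412,0],"roll":0.48},{"jaw":-1,"travel":[350,-412,0],"roll":0.48},{"jaw":-1,"travel":[350,-412,0],"roll":0.48},{"jaw":-1,"travel":[350,-412,0],"roll":0.48},{"jaw":-1,"travel":[350,-412,0],"roll":0.48},{"jaw":-1,"travel":[350,-412,0],"roll":0.48},{"jaw":-1,"travel":[350,-412,0],"roll":0.48},{"jaw":-1,"travel":[350,-412,0],"roll":0.48},{"jaw":-1,"travel":[350,-412,0],"roll":0.48},{"jaw":-1,"travel":[350,-412,0],"roll":0.48},{"jaw":-1,"travel":[350,-412,0],"roll":0.48}]' 40
python3 - <<'E'
from h import *
s=observe(); print(s['position'],s['tool_rot'])
im,d=get_image('wrist'); save('w1',im); np.save('w1i.npy',im); np.save('w1.npy',cloud('wrist',d))
p=camera_params('wrist'); print(np.round(p['extrinsics'],4).tolist())
import pickle; pickle.dump(p,open('w1p','wb'))
E
```

```text
time_s: 1.3
position: [0.5339, 0.1034, 0.4038]
tool_rot: [[-0.99, -0.139, -0.0], [-0.139, 0.99, -0.001], [0.001, -0.001, -1.0]]
ft_force: [0.2, 1.2, -1.1]
grip_width: 0.0854
gripper_force: 0.0
[0.53388191 0.10340595 0.40375959] [[-9.90296154e-01 -1.38972553e-01 -3.95020216e-04]
 [-1.38972180e-01  9.90295920e-01 -8.51427769e-04]
 [ 5.09511999e-04 -7.88268825e-04 -9.99999560e-01]]
[[-0.1381, 0.9357, 0.3246, 0.449], [0.9904, 0.1304, 0.0454, 0.0922], [0.0002, 0.3278, -0.9448, 0.3722], [0.0, 0.0, 0.0, 1.0]]
```

View pics/w1.png

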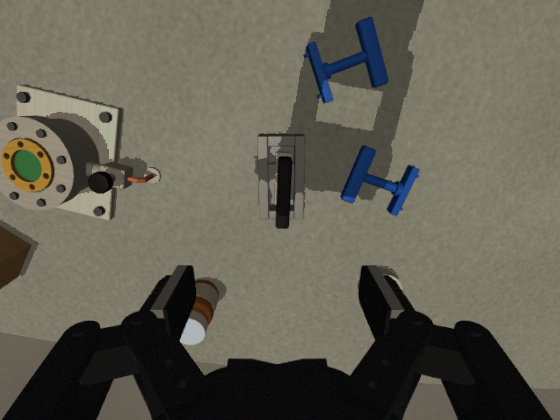

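The wrist view shows the handle upright in the stand at about (284,190), with the ring at the far left at (27,165). I'll measure the handle and stand here.

```bash
python3 - <<'E'
from h import *
import pickle
p=pickle.load(open('w1p','rb')); im=np.load('w1i.npy'); P=np.load('w1.npy'); g=im.max(2)
M=np.zeros(g.shape,bool); M[120:240,250:315]=1
def rep(n,m,z):
    ys,xs=np.nonzero(m); r=cv2.minAreaRect(np.stack([xs,ys],1).astype(np.float32)); print(n,len(xs),r)
    w=np.array([ray(p,u,v,z)[:2] for u,v in cv2.boxPoints(r)]); e=[w[1]-w[0],w[2]-w[1]]; l=max(e,key=np.linalg.norm)
    print(w.mean(0).round(4),[np.linalg.norm(x).round(4) for x in e],np.degrees(np.arctan2(l[1],l[0])))
    print('depth med',np.nanmedian(P[m],0).round(4))
m=M&(P[...,2]>0.090); rep('handle top',m,0.094)
X=P[m][:,:2]; print(cv2.fitLine(X.astype(np.float32),cv2.DIST_L2,0,.01,.01).ravel(), (X.min(0)+X.max(0))/2)
m=M&(P[...,2]>0.024)&(P[...,2]<0.032); rep('stand rim',m,0.028)
m=M&(P[...,2]>0.018)&(P[...,2]<0.0245); print('z hist',np.histogram(P[M][:,2],np.arange(-.004,.1,.004)))
E
```

```text
handle top 959 ((283.1564636230469, 193.0405731201172), (14.13165283203125, 70.30760955810547), 2.0095536708831787)
[0.5304 0.11  ] [np.float64(0.0728), np.float64(0.0135)] -174.03578779485588
depth med [0.5288 0.1098 0.093 ]
[0.99461603 0.10362899 0.5295103  0.10983512] [0.53103476 0.11026834]
stand rim 2203 ((280.4999694824219, 177.49996948242188), (46.99999237060547, 82.99998474121094), -0.0)
[0.5313 0.1084] [np.float64(0.1029), np.float64(0.0543)] -173.2924405065369
depth med [0.5215 0.1038 0.0271]
z hist (array([3058,  968,   98,   37,  237,   95,   72, 1930,  273,    2,    0,
          0,    0,    0,    0,    0,    0,    0,    0,    0,    8,    9,
         10,  163,  815]), array([-0.004,  0.   ,  0.004,  0.008,  0.012,  0.016,  0.02 ,  0.024,
        0.028,  0.032,  0.036,  0.04 ,  0.044,  0.048,  0.052,  0.056,
        0.06 ,  0.064,  0.068,  0.072,  0.076,  0.08 ,  0.084,  0.088,
        0.092,  0.096]))
```

```bash
python3 -m creep '[{"jaw":-1,"travel":[0,3,0],"roll":-0.03},{"jaw":-1,"travel":[0,3,-40],"roll":-0.03},{"jaw":-1,"travel":[0,3,-80],"roll":-0.03},{"jaw":-1,"travel":[0,3,-110],"roll":-0.03},{"jaw":-1,"travel":[0,3,-130],"roll":-0.03},{"jaw":-1,"travel":[0,3,-150],"roll":-0.03},{"jaw":-1,"travel":[0,3,-165],"roll":-0.03},{"jaw":-1,"travel":[0,3,-165],"roll":-0.03},{"jaw":-1,"travel":[0,3,-165],"roll":-0.03},{"jaw":-1,"travel":[0,3,-165],"roll":-0.03}]' 40
python3 - <<'E'
from h import *
im,d=get_image('wrist'); p=camera_params('wrist'); s=observe(); print(s['position'],s['tool_rot'][:2],s['ft_force'])
P=cloud('wrist',d); m=(P[...,2]>0.088)&(P[...,2]<.1)&(abs(P[...,0]-.53)<.05)&(abs(P[...,1]-.11)<.03)&(im.max(2)<60)
X=P[m]; print(len(X),np.median(X,0)); print(cv2.fitLine(X[:,:2].astype(np.float32),cv2.DIST_L2,0,.01,.01).ravel(), (X.min(0)+X.max(0))/2,X.max(0)-X.min(0))
E
```

```text
time_s: 2.35
position: [0.5312, 0.1107, 0.2407]
tool_rot: [[-0.993, -0.115, 0.002], [-0.115, 0.993, 0.0], [-0.002, -0.0, -1.0]]
ft_force: [-0.0, -0.4, 0.1]
grip_width: 0.0855
gripper_force: 0.0
[0.53120693 0.11057047 0.24070024] [[-9.93440595e-01 -1.14337875e-01  1.62323539e-03]
 [-1.14337995e-01  9.93441907e-01  1.88160691e-05]] [ 0.06274283  0.39095258 -0.29565257]
3720 [0.52495285 0.10826109 0.09288825]
[0.994249   0.10709292 0.52688676 0.10823122] [0.5315121  0.1085096  0.09150412] [0.07297852 0.02030042 0.00677788]
```

```bash
python3 -m creep '[{"jaw":-1,"travel":[0,-1.5,0],"roll":-0.007},{"jaw":1,"travel":[0,-1.5,0],"roll":-0.007},{"jaw":1,"travel":[0,-1.5,0],"roll":-0.007},{"jaw":1,"travel":[0,-1.5,0],"roll":-0.007},{"jaw":1,"travel":[0,-1.5,0],"roll":-0.007},{"jaw":1,"travel":[0,-1.5,0],"roll":-0.007},{"jaw":1,"travel":[0,-1.5,0],"roll":-0.007},{"jaw":1,"travel":[0,-1.5,0],"roll":-0.007},{"jaw":1,"travel":[0,-1.5,0],"roll":-0.007},{"jaw":1,"travel":[0,-1.5,0],"roll":-0.007},{"jaw":1,"travel":[0,-1.5,0],"roll":-0.007},{"jaw":1,"travel":[0,-1.5,0],"roll":-0.007}]' 80
python3 -c "
from h import *
s=observe(); print(s['position'],s['tool_rot'][:2],s['ft_force'],s['wrist_torque'])"
```

```text
time_s: 3.6
position: [0.5313, 0.1088, 0.2399]
tool_rot: [[-0.994, -0.107, 0.0], [-0.107, 0.994, 0.0], [-0.0, 0.0, -1.0]]
ft_force: [-0.7, 1.5, 4.4]
grip_width: 0.0124
gripper_force: 78.7
[0.53125366 0.10880727 0.23986989] [[-9.94262317e-01 -1.06968962e-01  2.93155849e-04]
 [-1.06968931e-01  9.94262356e-01  1.21534995e-04]] [-0.67560007  1.52276944  4.40750034] [0.33701265 0.04994312 0.0393519 ]
```

```bash
python3 -m creep '[{"jaw":1,"travel":[0,0,10],"roll":0},{"jaw":1,"travel":[0,0,30],"roll":0},{"jaw":1,"travel":[0,0,60],"roll":0},{"jaw":1,"travel":[0,0,100],"roll":0},{"jaw":1,"travel":[0,-20,140],"roll":0},{"jaw":1,"travel":[5,-60,140],"roll":0},{"jaw":1,"travel":[5,-100,140],"roll":0},{"jaw":1,"travel":[12,-140,140],"roll":0},{"jaw":1,"travel":[12,-170,140],"roll":0},{"jaw":1,"travel":[12,-190,140],"roll":0},{"jaw":1,"travel":[12,-199,140],"roll":0},{"jaw":1,"travel":[12,-199,140],"roll":0}]' 80
python3 -m creep '[{"jaw":1,"travel":[0,0,0],"roll":0},{"jaw":1,"travel":[0,0,0],"roll":0}]'
python3 - <<'E'
from h import *
import pickle
im,d=get_image('wrist'); p=camera_params('wrist'); s=observe(); print(s['position'],s['ft_force'])
save('w2',im); np.savez('w2',im=im,P=cloud('wrist',d)); pickle.dump(p,open('w2p','wb'))
E
```

```text
time_s: 4.8
position: [0.5431, -0.0909, 0.3796]
tool_rot: [[-0.994, -0.106, -0.001], [-0.106, 0.994, 0.0], [0.001, 0.0, -1.0]]
ft_force: [-0.7, 0.7, -2.7]
grip_width: 0.013
gripper_force: 78.3
time_s: 5.0
position: [0.5432, -0.0891, 0.3798]
tool_rot: [[-0.994, -0.108, -0.0], [-0.108, 0.994, 0.0], [0.0, 0.0, -1.0]]
ft_force: [0.5, 0.5, -2.1]
grip_width: 0.0129
gripper_force: 78.3
[ 0.54321644 -0.08920679  0.37979005] [ 0.24455378 -0.32146565 -2.19545198]
```

View pics/w2.png

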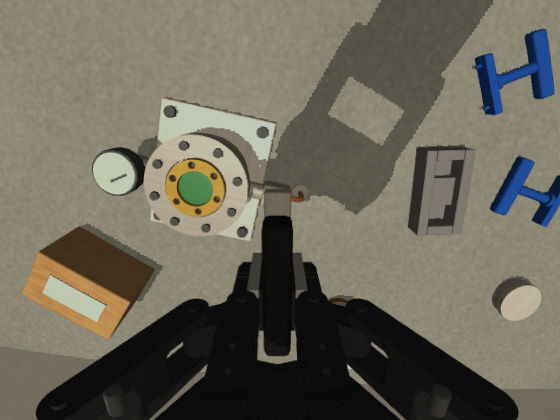

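The spanner is held with its handle at about (278,285). The ring is clear at (195,187) and its holes are visible. I'll fit the ring centre and hole angles, and get the handle position from the same picture.

```bash
cat > ringfit.py <<'E'
from h import *
from scipy.optimize import least_squares
def ringfit(im,p,roi):
    x0,x1,y0,y1=roi; hsv=cv2.cvtColor(im,cv2.COLOR_RGB2HSV); M=np.zeros(im.shape[:2],bool); M[y0:y1,x0:x1]=1
    m=M&(hsv[...,0]>12)&(hsv[...,0]<30)&(hsv[...,1]>130)&(hsv[...,2]>80)
    c,_=cv2.findContours(m.astype(np.uint8),cv2.RETR_EXTERNAL,cv2.CHAIN_APPROX_NONE); c=max(c,key=cv2.contourArea)
    X=np.array([ray(p,*q[0],0.074)[:2] for q in c]).astype(np.float32); r=np.array([0.,0.])
    f=least_squares(lambda a:np.hypot(*(X-a[:2]).T)-a[2],[*X.mean(0),.029],loss='soft_l1',f_scale=.0005).x
    return f,m
def holes(im,p,f,roi):
    x0,x1,y0,y1=roi; g=im.max(2).astype(float); A=[]; 
    ys,xs=np.mgrid[y0:y1,x0:x1]; ys=ys.ravel();xs=xs.ravel()
    W=np.array([ray(p,u,v,0.074)[:2] for u,v in zip(xs,ys)])-f[:2]; r=np.hypot(*W.T)
    k=(r>.0205)&(r<.0265); w=np.clip(np.median(g[ys[k],xs[k]])*.75-g[ys[k],xs[k]],0,None); a=np.arctan2(W[k,1],W[k,0])
    ph=np.angle((w*np.exp(6j*a)).sum())/6
    return np.degrees(ph), abs((w*np.exp(6j*a)).sum())/w.sum(), (w*r[k]).sum()/w.sum()
E
python3 - <<'E'
from ringfit import *
import pickle
z=np.load('w2.npz'); im=z['im'];P=z['P'];p=pickle.load(open('w2p','rb')); roi=(155,235,148,226)
f,m=ringfit(im,p,roi); print('ring',f, np.nanmedian(P[m],0)); print(holes(im,p,f,roi))
im0=np.load('top0i.npy'); pt=camera_params('top'); roi=(340,382,213,256)
f0,m=ringfit(im0,pt,roi); print('top ring',f0,holes(im0,pt,f0,roi))
M=np.zeros(im.shape[:2],bool);M[205:365,262:298]=1
X=P[M&(P[...,2]>.225)&(P[...,2]<.25)&(im.max(2)<60)]; print('handle',len(X),np.median(X,0),X.min(0),X.max(0),cv2.fitLine(X[:,:2].astype(np.float32),cv2.DIST_L2,0,.01,.01).ravel())
X=P[190:215,262:295].reshape(-1,3); X=X[(X[:,2]>.15)&(X[:,2]<.185)];print('crossbar',len(X),X.min(0),X.max(0),np.median(X,0))
E
```

```text
ring [ 0.54272402 -0.17024718  0.0285956 ] [ 0.54181674 -0.1698405   0.07310167]
(np.float64(9.120272940601849), np.float64(0.9163644562478618), np.float64(0.023482629164604724))
top ring [ 0.54336938 -0.17014202  0.02827221] (np.float64(9.36855757659859), np.float64(0.9184142622628854), np.float64(0.023441017360932476))
handle 4170 [ 0.53683958 -0.08984183  0.23291989] [ 0.50685079 -0.09984894  0.22509453] [ 0.58117564 -0.07959091  0.24972176] [ 0.9942628   0.10696447  0.5385686  -0.08979163]
crossbar 671 [ 0.51096104 -0.10145672  0.15801068] [ 0.52838533 -0.08255888  0.16668862] [ 0.51858091 -0.09216609  0.16497919]
```

```bash
python3 -m creep '[{"jaw":1,"travel":[-1,-30,0],"roll":0.053},{"jaw":1,"travel":[-1,-60,0],"roll":0.053},{"jaw":1,"travel":[-1,-80.5,0],"roll":0.053},{"jaw":1,"travel":[-1,-80.5,-20],"roll":0.053},{"jaw":1,"travel":[-1,-80.5,-40],"roll":0.053},{"jaw":1,"travel":[-1,-80.5,-55],"roll":0.053},{"jaw":1,"travel":[-1,-80.5,-60],"roll":0.053},{"jaw":1,"travel":[-1,-80.5,-60],"roll":0.053},{"jaw":1,"travel":[-1,-80.5,-60],"roll":0.053},{"jaw":1,"travel":[-1,-80.5,-60],"roll":0.053}]' 80
python3 - <<'E'
from h import *
import pickle
im,d=get_image('wrist'); p=camera_params('wrist'); s=observe(); print(s['position'],s['tool_rot'],s['ft_force'],s['wrist_torque'],s['q'])
np.savez('w3',im=im,P=cloud('wrist',d)); pickle.dump(p,open('w3p','wb'))
c=im[120:290,190:370]; save('w3c',cv2.resize(c,None,fx=3.5,fy=3.5,interpolation=2))
im,d=get_image('side'); np.savez('s3',im=im,P=cloud('side',d)); c=im[110:210,270:380]; save('s3c',cv2.resize(c,None,fx=6,fy=6,interpolation=2))
E
```

```text
time_s: 6.05
position: [0.5424, -0.1706, 0.3207]
tool_rot: [[-0.987, -0.16, 0.001], [-0.16, 0.987, -0.001], [-0.001, -0.001, -1.0]]
ft_force: [0.6, -0.4, -2.6]
grip_width: 0.0128
gripper_force: 78.5
[ 0.54231595 -0.17065479  0.32053663] [[-9.87163554e-01 -1.59707268e-01  1.30633271e-03]
 [-1.59708316e-01  9.87163971e-01 -7.40824452e-04]
 [-1.17124954e-03 -9.39947096e-04 -9.99998872e-01]] [-0.04520345  0.12694241 -2.87745995] [-0.0672579   0.00307398  0.04087367] [-2.93950061e+01  2.77960064e+01  7.91150963e+01 -2.55453687e-04
  7.30028523e+01 -1.28584873e+02]
```

View pics/w3c.png

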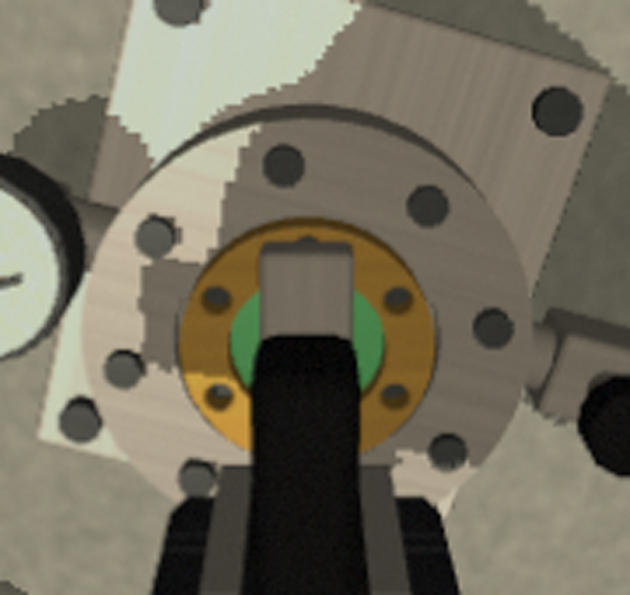

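View pics/s3c.png

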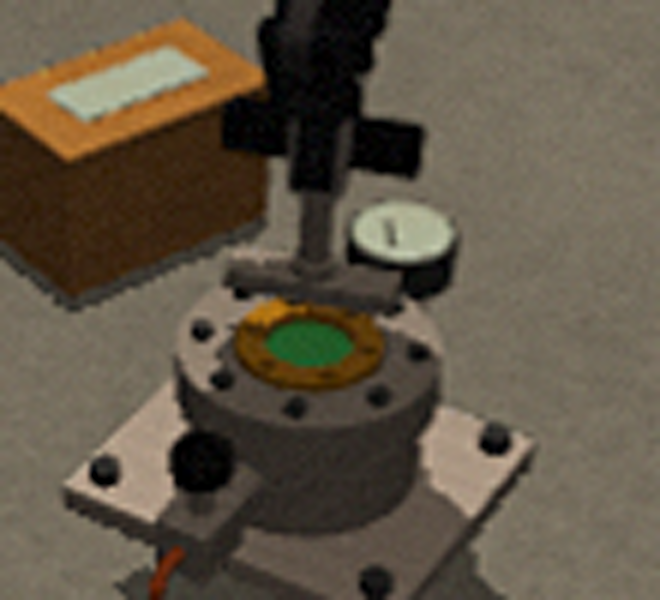

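The wrist crop shows the crossbar end at crop (307,245), lined up with the hole peeking out at (306,240). The side holes sit symmetrically about the bar. The side crop shows the spanner upright above the ring. I'll put numbers on the residual offset.

```bash
python3 - <<'E'
from ringfit import *
import pickle
z=np.load('w3.npz'); im=z['im'];P=z['P'];p=pickle.load(open('w3p','rb'))
t=np.array([.5423,-.1706]); a=np.radians(9.19); ex=np.array([np.cos(a),np.sin(a)]); ey=np.array([-ex[1],ex[0]])
# ring holes
H=[]
for c in [(217,300),(398,300),(219,397),(395,397)]:
    u,v=190+c[0]/3.5,120+c[1]/3.5; u,v=int(u),int(v); g=im[v-4:v+6,u-4:u+6].max(2).astype(float)
    w=np.clip(np.median(g)*.8-g,0,None); yy,xx=np.mgrid[v-4:v+6,u-4:u+6]; H.append(ray(p,(w*xx).sum()/w.sum(),(w*yy).sum()/w.sum(),.074)[:2])
H=np.array(H); print('holes mean',H.mean(0)); D=H-H.mean(0); print(np.hypot(*D.T),np.degrees(np.arctan2(*D.T[::-1])))
f,m=ringfit(im,p,(235,320,178,255)); 
c=np.argwhere(m&True); hsv=None
# outer edge of ring: fit circle radius 29 to contour points away from spanner
cc,_=cv2.findContours(m.astype(np.uint8),cv2.RETR_EXTERNAL,cv2.CHAIN_APPROX_NONE); X=np.array([ray(p,*q[0],.074)[:2] for k in cc for q in k])
X=X[abs(np.hypot(*(X-H.mean(0)).T)-.0285)<.0018]; f=least_squares(lambda b:np.hypot(*(X-b[:2]).T)-b[2],[*H.mean(0),.0286]).x; print('ring circ',f,len(X))
# crossbar
Q=P[185:240,255:305].reshape(-1,3); L=(Q[:,:2]-t)
s=np.c_[L@ex,L@ey,Q[:,2]]; s=s[(s[:,2]>.1035)&(s[:,2]<.112)&(s[:,0]<-.012)]; print('bar',len(s),s.min(0),s.max(0),np.median(s,0),np.percentile(s,[1,99],axis=0))
Q=P[200:330,255:305].reshape(-1,3); B=im[200:330,255:305].max(2).ravel()<60; L=(Q[:,:2]-t)
s=np.c_[L@ex,L@ey,Q[:,2]][B]; s=s[(s[:,2]>.172)&(s[:,2]<.18)]; print('handle',len(s),np.percentile(s,[0,1,99,100],axis=0),np.median(s,0))
for n,k in (('ring from TCP',f[:2]),('holes',H.mean(0))): print(n,(k-t)@ex,(k-t)@ey)
E
```

```text
holes mean [ 0.54214506 -0.17100051]
[0.02329563 0.02330407 0.0237653  0.02322371] [-112.05469089  129.4193904   -49.7631336    69.33944919]
ring circ [ 0.54253585 -0.17094468  0.02852661] 171
bar 652 [-0.03174709 -0.00931701  0.10352851] [-0.01291385  0.00823544  0.10750846] [-0.02347435 -0.00054632  0.10567143] [[-0.03139248 -0.00923257  0.10382745]
 [-0.01465914  0.00818546  0.10716025]]
handle 2951 [[-0.03548295 -0.00892     0.17200358]
 [-0.03460987 -0.00761876  0.17212531]
 [ 0.01876439  0.00608697  0.17770937]
 [ 0.02016149  0.00757146  0.1799961 ]] [-0.01089724 -0.00061774  0.17365656]
ring from TCP 0.0001777793227753793 -0.0003779207894509084
holes -0.000216917275356464 -0.00037062454338285613
```

```bash
python3 -m creep '[{"jaw":1,"travel":[-1,0,0],"roll":0},{"jaw":1,"travel":[-1,0,-6],"roll":0},{"jaw":1,"travel":[-1,0,-10],"roll":0},{"jaw":1,"travel":[-1,0,-13],"roll":0},{"jaw":1,"travel":[-1,0,-15],"roll":0},{"jaw":1,"travel":[-1,0,-16],"roll":0},{"jaw":1,"travel":[-1,0,-16.5],"roll":0},{"jaw":1,"travel":[-1,0,-17],"roll":0},{"jaw":1,"travel":[-1,0,-17],"roll":0},{"jaw":1,"travel":[-1,0,-17],"roll":0}]' 80
python3 -c "
from h import *
s=observe(); print(s['position'],s['ft_force'],s['wrist_torque'])"
```

```text
time_s: 7.15
position: [0.5413, -0.1707, 0.3028]
tool_rot: [[-0.987, -0.16, 0.0], [-0.16, 0.987, -0.0], [-0.0, -0.0, -1.0]]
ft_force: [0.3, 0.7, -3.3]
grip_width: 0.0126
gripper_force: 78.6
[ 0.54125084 -0.17073791  0.30280335] [ 0.29105147  0.70357924 -3.25247914] [ 0.00559663 -0.01104727  0.01017092]
```

```bash
python3 -m creep '[{"jaw":1,"travel":[0,0,-0.5],"roll":0},{"jaw":1,"travel":[0,0,-1],"roll":0},{"jaw":1,"travel":[0,0,-1],"roll":0},{"jaw":1,"travel":[0,0,-1],"roll":0}]'
python3 -m creep '[{"jaw":1,"travel":[0,0,-0.5],"roll":0},{"jaw":1,"travel":[0,0,-1],"roll":0},{"jaw":1,"travel":[0,0,-1],"roll":0}]'
```

```text
time_s: 7.55
position: [0.5412, -0.1707, 0.3017]
tool_rot: [[-0.987, -0.16, -0.0], [-0.16, 0.987, 0.0], [0.0, 0.0, -1.0]]
ft_force: [0.8, 0.5, -1.7]
grip_width: 0.0128
gripper_force: 78.6
time_s: 7.85
position: [0.5412, -0.1707, 0.3006]
tool_rot: [[-0.987, -0.16, -0.0], [-0.16, 0.987, 0.0], [0.0, 0.0, -1.0]]
ft_force: [-0.6, -0.3, -2.0]
grip_width: 0.0127
gripper_force: 78.6
```

```bash
python3 -m creep '[{"jaw":1,"travel":[0,0,-0.5],"roll":0},{"jaw":1,"travel":[0,0,-1],"roll":0},{"jaw":1,"travel":[0,0,-1],"roll":0},{"jaw":1,"travel":[0,0,-1],"roll":0}]'
python3 -m creep '[{"jaw":1,"travel":[0,0,-0.5],"roll":0},{"jaw":1,"travel":[0,0,-0.8],"roll":0},{"jaw":1,"travel":[0,0,-0.8],"roll":0},{"jaw":1,"travel":[0,0,-0.8],"roll":0}]'
```

```text
time_s: 8.25
position: [0.5412, -0.1707, 0.2997]
tool_rot: [[-0.987, -0.16, -0.0], [-0.16, 0.987, -0.0], [0.0, -0.0, -1.0]]
ft_force: [1.5, -0.3, -1.6]
grip_width: 0.0127
gripper_force: 78.6
time_s: 8.65
position: [0.5412, -0.1707, 0.2989]
tool_rot: [[-0.987, -0.159, -0.0], [-0.159, 0.987, -0.0], [0.0, 0.0, -1.0]]
ft_force: [0.7, -0.6, -2.1]
grip_width: 0.0128
gripper_force: 78.6
```

```bash
python3 -m creep '[{"jaw":1,"travel":[0,0,-0.4],"roll":0},{"jaw":1,"travel":[0,0,-0.4],"roll":0},{"jaw":1,"travel":[0,0,-0.4],"roll":0}]'
python3 -m creep '[{"jaw":1,"travel":[0,0,-0.4],"roll":0},{"jaw":1,"travel":[0,0,-0.4],"roll":0},{"jaw":1,"travel":[0,0,-0.4],"roll":0}]'
```

```text
time_s: 8.95
position: [0.5412, -0.1707, 0.2985]
tool_rot: [[-0.987, -0.16, 0.0], [-0.16, 0.987, -0.0], [-0.0, -0.0, -1.0]]
ft_force: [-0.2, 0.9, -2.1]
grip_width: 0.0125
gripper_force: 78.6
time_s: 9.25
position: [0.5412, -0.1708, 0.2981]
tool_rot: [[-0.987, -0.159, -0.0], [-0.159, 0.987, 0.0], [0.0, 0.0, -1.0]]
ft_force: [1.4, 0.4, -2.4]
grip_width: 0.013
gripper_force: 78.6
```

```bash
python3 -m creep '[{"jaw":1,"travel":[0,0,-0.4],"roll":0},{"jaw":1,"travel":[0,0,-0.4],"roll":0},{"jaw":1,"travel":[0,0,-0.4],"roll":0}]'
python3 -c "
from h import *
s=observe(); print(s['position'],s['ft_force'],s['wrist_torque'])"
```

```text
time_s: 9.55
position: [0.5412, -0.1707, 0.2979]
tool_rot: [[-0.987, -0.16, 0.0], [-0.16, 0.987, -0.0], [-0.0, -0.0, -1.0]]
ft_force: [0.2, -0.5, -0.3]
grip_width: 0.0126
gripper_force: 78.8
[ 0.54124649 -0.17073512  0.2978692 ] [ 0.1640053  -0.49944302 -0.27944009] [ 0.0541699   0.06846098 -0.01867861]
```

```bash
python3 -m creep '[{"jaw":1,"travel":[0,0,-0.4],"roll":0},{"jaw":1,"travel":[0,0,-0.4],"roll":0},{"jaw":1,"travel":[0,0,-0.4],"roll":0}]'
python3 -c "
from h import *
s=observe(); print(s['position'],s['ft_force'],s['wrist_torque'])"
```

```text
time_s: 9.85
position: [0.5412, -0.1707, 0.2978]
tool_rot: [[-0.987, -0.16, 0.001], [-0.16, 0.987, -0.0], [-0.001, -0.0, -1.0]]
ft_force: [-1.4, 1.6, 6.0]
grip_width: 0.0125
gripper_force: 79.7
[ 0.54123134 -0.17070799  0.2978241 ] [-1.41716479  1.55750944  5.9982253 ] [ 0.18302291  0.29798267 -0.01249508]
```

Both pins went in: contact came only at the bar's seating height. I'll back off slightly and turn clockwise in steps, watching the wrist torque.

```bash
python3 -m creep '[{"jaw":1,"travel":[0,0,0.8],"roll":0},{"jaw":1,"travel":[0,0,0.8],"roll":0},{"jaw":1,"travel":[0,0,0.8],"roll":0},{"jaw":1,"travel":[0,0,0.8],"roll":-0.03},{"jaw":1,"travel":[0,0,0.8],"roll":-0.06},{"jaw":1,"travel":[0,0,0.8],"roll":-0.09},{"jaw":1,"travel":[0,0,0.8],"roll":-0.12},{"jaw":1,"travel":[0,0,0.8],"roll":-0.15}]'
python3 -c "
from h import *
s=observe(); R=s['tool_rot'];print(s['position'],s['ft_force'],s['wrist_torque'],np.degrees(np.arctan2(-R[1][0],-R[0][0])))"
```

```text
time_s: 10.65
position: [0.5413, -0.1707, 0.2979]
tool_rot: [[-1.0, -0.009, -0.0], [-0.009, 1.0, 0.0], [0.0, 0.0, -1.0]]
ft_force: [-0.6, 0.1, -0.8]
grip_width: 0.0129
gripper_force: 78.8
[ 0.54128251 -0.17068534  0.2979048 ] [-0.55426377  0.07001656 -0.84040386] [ 0.10811545 -0.00404058  0.17381318] 0.5361151046728732
```

```bash
cat > st.py <<'E'
from h import *
s=observe(); R=s['tool_rot'];print(s['time_s'],s['position'].round(4),np.round(s['ft_force'],1),np.round(s['wrist_torque'],3),np.degrees(np.arctan2(-R[1][0],-R[0][0])))
E
python3 -m creep '[{"jaw":1,"travel":[0,0.1,0],"roll":-0.03},{"jaw":1,"travel":[0,0.2,0],"roll":-0.06},{"jaw":1,"travel":[0,0.2,0],"roll":-0.09},{"jaw":1,"travel":[0,0.2,0],"roll":-0.12},{"jaw":1,"travel":[0,0.2,0],"roll":-0.15}]' >/dev/null; python3 st.py
python3 -m creep '[{"jaw":1,"travel":[0,0.1,0],"roll":-0.03},{"jaw":1,"travel":[0,0.2,0],"roll":-0.06},{"jaw":1,"travel":[0,0.2,0],"roll":-0.09},{"jaw":1,"travel":[0,0.2,0],"roll":-0.1},{"jaw":1,"travel":[0,0.2,0],"roll":-0.1}]' >/dev/null; python3 st.py
```

```text
11.15 [ 0.5413 -0.1704  0.2979] [0.3 1.1 0. ] [0.144 0.021 0.221] -8.051824367236954
11.65 [ 0.5412 -0.1702  0.2979] [-0.3  1.6 -1. ] [ 0.148 -0.021  0.161] -13.71081097718455
```

```bash
python3 -m creep '[{"jaw":1,"travel":[0,0,0],"roll":-0.02},{"jaw":1,"travel":[0,0,0],"roll":-0.04},{"jaw":1,"travel":[0,0,0],"roll":-0.05}]' >/dev/null; python3 st.py
python3 -m creep '[{"jaw":1,"travel":[0,0.1,0],"roll":-0.02},{"jaw":1,"travel":[0,0.1,0],"roll":-0.04},{"jaw":1,"travel":[0,0.1,0],"roll":-0.05}]' >/dev/null; python3 st.py
```

```text
11.95 [ 0.5412 -0.1703  0.2979] [-0.5  0.9 -2.8] [ 0.278 -0.093  0.219] -16.668483461506113
12.25 [ 0.5412 -0.1702  0.298 ] [ 1.2  1.5 -3.5] [ 0.379 -0.15   0.231] -19.539918875331416
```

```bash
python3 -m creep '[{"jaw":1,"travel":[0,0,0],"roll":-0.02},{"jaw":1,"travel":[0,0,0],"roll":-0.04},{"jaw":1,"travel":[0,0,0],"roll":-0.04}]' >/dev/null; python3 st.py
```

```text
12.55 [ 0.5412 -0.1702  0.298 ] [-0.1  2.1 -4.7] [ 0.484 -0.15   0.182] -21.812528669536082
```

```bash
python3 -m creep '[{"jaw":1,"travel":[0,0.3,0],"roll":-0.02},{"jaw":1,"travel":[0,0.3,0],"roll":-0.04},{"jaw":1,"travel":[0,0.3,0],"roll":-0.04}]' >/dev/null; python3 st.py
python3 -m creep '[{"jaw":1,"travel":[0,0.1,0],"roll":-0.02},{"jaw":1,"travel":[0,0.1,0],"roll":-0.03},{"jaw":1,"travel":[0,0.1,0],"roll":-0.03}]' >/dev/null; python3 st.py
```

```text
12.85 [ 0.5412 -0.17    0.2981] [ 0.4  2.  -5.1] [ 0.376 -0.183  0.231] -24.108591728917503
13.15 [ 0.5412 -0.1698  0.2981] [ 0.1  1.4 -5.6] [ 0.283 -0.183  0.172] -25.794404450690873
```

```bash
python3 -m creep '[{"jaw":1,"travel":[0,0.1,0],"roll":-0.02},{"jaw":1,"travel":[0,0.1,0],"roll":-0.03},{"jaw":1,"travel":[0,0.1,0],"roll":-0.03}]' >/dev/null; python3 st.py
```

```text
13.45 [ 0.5412 -0.1698  0.2981] [ 1.3  0.5 -6.4] [ 0.193 -0.178  0.224] -27.521000150210845
```

```bash
python3 -m creep '[{"jaw":1,"travel":[0,0,-0.3],"roll":-0.02},{"jaw":1,"travel":[0,0,-0.3],"roll":-0.03},{"jaw":1,"travel":[0,0,-0.3],"roll":-0.03}]' >/dev/null; python3 st.py
python3 -m creep '[{"jaw":1,"travel":[0,0.1,0],"roll":-0.02},{"jaw":1,"travel":[0,0.1,0],"roll":-0.03},{"jaw":1,"travel":[0,0.1,0],"roll":-0.03}]' >/dev/null; python3 st.py
```

```text
13.75 [ 0.5412 -0.1697  0.298 ] [ 0.8  1.1 -3.8] [ 0.286 -0.09   0.129] -29.236662044842852
14.05 [ 0.5413 -0.1697  0.2979] [ 0.5  0.8 -2.4] [ 0.296 -0.086  0.229] -30.959859209826277
```

```bash
python3 -m creep '[{"jaw":1,"travel":[0,0,0],"roll":-0.02},{"jaw":1,"travel":[0,0,0],"roll":-0.03},{"jaw":1,"travel":[0,0,0],"roll":-0.03}]' >/dev/null; python3 st.py
```

```text
14.35 [ 0.5413 -0.1696  0.2979] [ 0.8  0.9 -2.3] [ 0.318 -0.097  0.222] -32.675442221327536
```

```bash
python3 -m creep '[{"jaw":1,"travel":[0,0.1,0],"roll":-0.02},{"jaw":1,"travel":[0,0.1,0],"roll":-0.03},{"jaw":1,"travel":[0,0.1,0],"roll":-0.03}]' >/dev/null; python3 st.py
```

```text
14.65 [ 0.5413 -0.1695  0.2979] [ 0.8  1.5 -1.9] [ 0.307 -0.133  0.198] -34.39208293747662
```

```bash
python3 -m creep '[{"jaw":1,"travel":[0,0.1,0],"roll":-0.02},{"jaw":1,"travel":[0,0.1,0],"roll":-0.03},{"jaw":1,"travel":[0,0.1,0],"roll":-0.03}]' >/dev/null; python3 st.py
```

```text
14.95 [ 0.5413 -0.1694  0.2979] [ 0.2  1.8 -1.2] [ 0.256 -0.086  0.538] -36.08833498103593
```

```bash
python3 -m creep '[{"jaw":1,"travel":[0,0,0],"roll":-0.005},{"jaw":1,"travel":[0,0,0],"roll":-0.005},{"jaw":1,"travel":[0,0,0],"roll":-0.005}]' >/dev/null; python3 st.py
```

```text
15.25 [ 0.5413 -0.1694  0.2979] [ 0.1  0.7 -1.1] [ 0.275 -0.158  0.688] -36.359127783356634
```

The stop is reached: the torque rises steeply for almost no motion. I'll unwind into the clearance, then lift.

```bash
python3 -m creep '[{"jaw":1,"travel":[0,0,0],"roll":0.02},{"jaw":1,"travel":[0,0,0],"roll":0.04},{"jaw":1,"travel":[0,0,0],"roll":0.06},{"jaw":1,"travel":[0,0,0],"roll":0.06},{"jaw":1,"travel":[0,0,0],"roll":0.06}]' >/dev/null; python3 st.py
python3 -m creep '[{"jaw":1,"travel":[0,0,1],"roll":0},{"jaw":1,"travel":[0,0,2],"roll":0},{"jaw":1,"travel":[0,0,3],"roll":0},{"jaw":1,"travel":[0,0,4],"roll":0}]' >/dev/null; python3 st.py
python3 -m creep '[{"jaw":1,"travel":[0,0,2],"roll":0},{"jaw":1,"travel":[0,0,5],"roll":0},{"jaw":1,"travel":[0,0,15],"roll":0},{"jaw":1,"travel":[0,0,30],"roll":0},{"jaw":1,"travel":[0,0,60],"roll":0},{"jaw":1,"travel":[0,0,82],"roll":0},{"jaw":1,"travel":[0,0,82],"roll":0.15},{"jaw":1,"travel":[0,0,82],"roll":0.3},{"jaw":1,"travel":[0,0,82],"roll":0.45},{"jaw":1,"travel":[0,0,82],"roll":0.6},{"jaw":1,"travel":[0,0,82],"roll":0.68},{"jaw":1,"travel":[0,0,82],"roll":0.68}]' >/dev/null; python3 st.py
```

```text
15.75 [ 0.5412 -0.1696  0.2979] [-0.7  0.6  0.3] [ 0.062 -0.034  0.06 ] -32.957208236967354
16.15 [ 0.5412 -0.1694  0.3018] [-1.  -0.  -2.7] [-0.013  0.01   0.029] -32.93873999017626
17.35 [ 0.5411 -0.1694  0.3846] [-1.   0.2 -2.6] [-0.025  0.052 -0.05 ] 6.061557230074452
```

```bash
python3 -m creep '[{"jaw":1,"travel":[2,30,0],"roll":0.002},{"jaw":1,"travel":[2,60,-2],"roll":0.002},{"jaw":1,"travel":[2,80,-4.8],"roll":0.002},{"jaw":1,"travel":[2,80,-4.8],"roll":0.002},{"jaw":1,"travel":[2,80,-4.8],"roll":0.002},{"jaw":1,"travel":[2,80,-4.8],"roll":0.002}]' >/dev/null; python3 st.py
python3 - <<'E'
from ringfit import *
im,d=get_image('wrist'); p=camera_params('wrist'); P=cloud('wrist',d); roi=(155,235,148,226)
f,m=ringfit(im,p,roi); print('ring',f,holes(im,p,f,roi))
M=np.zeros(im.shape[:2],bool);M[205:365,262:298]=1
X=P[M&(P[...,2]>.225)&(P[...,2]<.25)&(im.max(2)<60)]; print('handle',len(X),np.median(X,0),X.min(0),X.max(0),cv2.fitLine(X[:,:2].astype(np.float32),cv2.DIST_L2,0,.01,.01).ravel())
X=P[190:215,262:295].reshape(-1,3); X=X[(X[:,2]>.15)&(X[:,2]<.185)];print('crossbar',len(X),X.min(0),X.max(0),np.median(X,0))
E
```

```text
17.95 [ 0.5433 -0.0902  0.3793] [-0.7  0.1 -2.4] [ 0.02  -0.004 -0.077] 6.049453282971713
ring [ 0.54257299 -0.17022914  0.0286005 ] (np.float64(29.429221310684927), np.float64(0.9203821676851099), np.float64(0.02343869346046554))
handle 4170 [ 0.53716685 -0.09097242  0.23231648] [ 0.50710455 -0.1010117   0.22502779] [ 0.5810948  -0.08085484  0.24994571] [ 0.99463916  0.1034065   0.53880876 -0.09095062]
crossbar 672 [ 0.51110979 -0.10260705  0.15709463] [ 0.52858056 -0.08373117  0.16621619] [ 0.51866606 -0.09330828  0.16439926]
```

```bash
python3 -m creep '[{"jaw":1,"travel":[-3,40,0],"roll":0.002},{"jaw":1,"travel":[-6,85,0],"roll":0.002},{"jaw":1,"travel":[-9,130,0],"roll":0.002},{"jaw":1,"travel":[-12,170,-10],"roll":0.002},{"jaw":1,"travel":[-12,190,-40],"roll":0.002},{"jaw":1,"travel":[-12,199,-70],"roll":0.002},{"jaw":1,"travel":[-12,199,-90],"roll":0.002},{"jaw":1,"travel":[-12,199,-100],"roll":0.002},{"jaw":1,"travel":[-12,199,-100],"roll":0.002},{"jaw":1,"travel":[-12,199,-100],"roll":0.002},{"jaw":1,"travel":[-12,199,-100],"roll":0.002}]' >/dev/null; python3 st.py
```

```text
19.1 [0.5316 0.1092 0.2802] [-1.   0.9 -2.8] [-0.008 -0.039 -0.022] 6.217009851694547
```

```bash
python3 -m creep '[{"jaw":1,"travel":[-0.3,-0.4,-10],"roll":0},{"jaw":1,"travel":[-0.3,-0.4,-20],"roll":0},{"jaw":1,"travel":[-0.3,-0.4,-28],"roll":0},{"jaw":1,"travel":[-0.3,-0.4,-34],"roll":0},{"jaw":1,"travel":[-0.3,-0.4,-37],"roll":0},{"jaw":1,"travel":[-0.3,-0.4,-39],"roll":0},{"jaw":1,"travel":[-0.3,-0.4,-40],"roll":0},{"jaw":1,"travel":[-0.3,-0.4,-40.3],"roll":0},{"jaw":1,"travel":[-0.3,-0.4,-40.3],"roll":0},{"jaw":1,"travel":[-0.3,-0.4,-40.3],"roll":0}]' >/dev/null; python3 st.py
```

```text
20.1 [0.5308 0.1093 0.2399] [-3.4  0.2  7.5] [-0.049  0.668 -0.019] 6.2651191468994725
```

```bash
python3 -m creep '[{"jaw":0.5,"travel":[0,0,0],"roll":0},{"jaw":0,"travel":[0,0,0],"roll":0},{"jaw":-0.5,"travel":[0,0,0],"roll":0},{"jaw":-1,"travel":[0,0,0],"roll":0},{"jaw":-1,"travel":[0,0,0],"roll":0},{"jaw":-1,"travel":[0,0,0],"roll":0},{"jaw":-1,"travel":[0,0,0],"roll":0},{"jaw":-1,"travel":[0,0,0],"roll":0},{"jaw":-1,"travel":[0,0,0],"roll":0},{"jaw":-1,"travel":[0,0,0],"roll":0}]'
python3 st.py
```

```text
time_s: 21.1
position: [0.5309, 0.1092, 0.2387]
tool_rot: [[-0.994, -0.109, -0.0], [-0.109, 0.994, -0.0], [0.0, -0.0, -1.0]]
ft_force: [0.0, 0.4, 0.6]
grip_width: 0.0851
gripper_force: 0.0
21.1 [0.5309 0.1092 0.2387] [0.  0.4 0.6] [-0.022  0.016 -0.021] 6.255967863763237
```

```bash
python3 -m creep '[{"jaw":-1,"travel":[0,0,15],"roll":0},{"jaw":-1,"travel":[0,0,40],"roll":0},{"jaw":-1,"travel":[0,0,80],"roll":0},{"jaw":-1,"travel":[0,0,120],"roll":0},{"jaw":-1,"travel":[0,0,165],"roll":0},{"jaw":-1,"travel":[0,0,165],"roll":0},{"jaw":-1,"travel":[0,0,165],"roll":0},{"jaw":-1,"travel":[0,0,165],"roll":0},{"jaw":-1,"travel":[0,0,165],"roll":0}]' >/dev/null
python3 st.py
python3 - <<'E'
from h import *
im,d=get_image('wrist'); P=cloud('wrist',d)
M=np.zeros(im.shape[:2],bool); M[120:240,250:315]=1
X=P[M&(P[...,2]>.088)&(P[...,2]<.1)]; print(len(X),np.median(X,0),(X.min(0)+X.max(0))/2,X.max(0)-X.min(0),cv2.fitLine(X[:,:2].astype(np.float32),cv2.DIST_L2,0,.01,.01).ravel())
save('w9',im[100:260,150:400].repeat(3,0).repeat(3,1))
E
```

```text
22.0 [0.531  0.1091 0.4023] [ 0.1 -0.9  0.3] [ 0.001  0.005 -0.007] 6.253637786281759
971 [0.5294649  0.10863501 0.09310441] [0.53238926 0.10899535 0.09189737] [0.07305281 0.02042261 0.00731972] [0.994182   0.10771362 0.53018105 0.10864039]
```

View pics/w9.png

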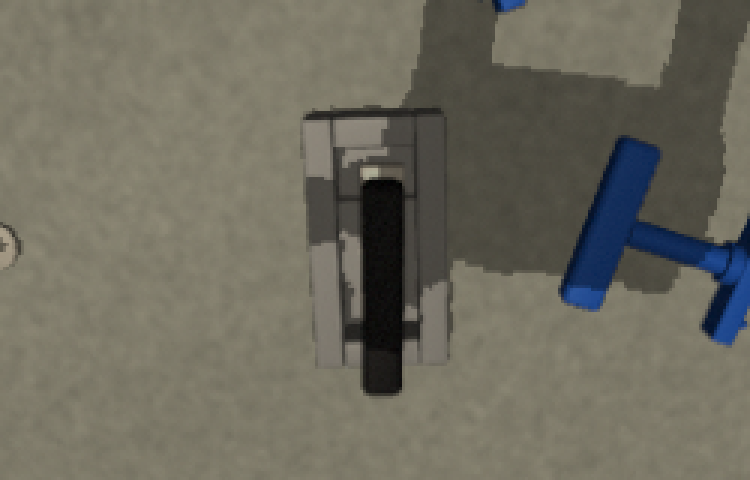

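The spanner stands upright in its pocket, handle at crop (382,285), at the same position and height as at the start, and the gripper is clear. I'm handing in.

```bash
python3 -c "
from rig import *
print(close_job())"
```

```text
the job is handed in; nothing more can be done
None
```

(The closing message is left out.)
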